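# Clamp down the strainer pot's cover

### The job

The cover is back on the strainer pot: tighten its three lever bolts by turning each one clockwise (seen from above) all the way to its end stop. Start with the bolt directly above the pipe and carry on clockwise round the cover, finishing each bolt before you turn the next, and leave the dishes and the brush round about where they are.

Things in the scene. Friction and masses are not known exactly. Their poses are not given: they have to be found in the camera images.
- strainer_pot: round steel pot fixed to the table, foot 160 mm, rim 132 mm across; origin in the middle of its underside, z up, pipe stub along its -x. The cover, 112 mm across, is already on: top 88 mm above the table, a 26 mm knob in its middle reaches 100 mm. Three captive clamp bolts with black levers stand evenly round the rim; nothing but their hubs and levers is higher than 100 mm.
- pipe_end (a point): end of the pipe stub, 124 mm from the middle of the pot, 40 mm above the table; bolt 1 stands directly above this pipe
- bolt_1 (a joint): turning angle of clamp bolt 1 (the one directly above the pipe stub), rad: 0 = slackest, grows as the bolt is turned clockwise seen from above, end stop (fully tight) at 1.90. Starts between 0 and 0.45. It stays where it is left; it takes about 0.10 N m, i.e. about 2 N pushed sideways near the lever's end.
- bolt_1_axis (a point): point on the vertical turning axis of bolt 1 (the one directly above the pipe stub), at the mid-height of its lever, 118 mm above the table and 75 mm from the pot's middle. Round it a knob hub 28 mm across whose top is 128 mm above the table.
- bolt_1_end (a point): middle of the round end (18 mm across, 18 mm high) of bolt 1's black lever, 53 mm out from its axis at the same height; travels with the lever. The bar between hub and end is 11 mm wide, 16 mm high, underside 110 mm above the table. At the end stop the lever points straight outward from the pot's middle; at 0 it lies 1.9 rad anticlockwise of that, partly over the cover.
- bolt_2 (a joint): turning angle of clamp bolt 2 (the next one clockwise from bolt 1 seen from above), rad: 0 = slackest, grows as the bolt is turned clockwise seen from above, end stop (fully tight) at 1.90. Starts between 0 and 0.45. It stays where it is left; it takes about 0.10 N m, i.e. about 2 N pushed sideways near the lever's end.
- bolt_2_axis (a point): point on the vertical turning axis of bolt 2 (the next one clockwise from bolt 1 seen from above), at the mid-height of its lever, 118 mm above the table and 75 mm from the pot's middle. Round it a knob hub 28 mm across whose top is 128 mm above the table.
- bolt_2_end (a point): middle of the round end (18 mm across, 18 mm high) of bolt 2's black lever, 53 mm out from its axis at the same height; travels with the lever. The bar between hub and end is 11 mm wide, 16 mm high, underside 110 mm above the table. At the end stop the lever points straight outward from the pot's middle; at 0 it lies 1.9 rad anticlockwise of that, partly over the cover.
- bolt_3 (a joint): turning angle of clamp bolt 3 (the last one, clockwise from bolt 2 seen from above), rad: 0 = slackest, grows as the bolt is turned clockwise seen from above, end stop (fully tight) at 1.90. Starts between 0 and 0.45. It stays where it is left; it takes about 0.10 N m, i.e. about 2 N pushed sideways near the lever's end.
- bolt_3_axis (a point): point on the vertical turning axis of bolt 3 (the last one, clockwise from bolt 2 seen from above), at the mid-height of its lever, 118 mm above the table and 75 mm from the pot's middle. Round it a knob hub 28 mm across whose top is 128 mm above the table.
- bolt_3_end (a point): middle of the round end (18 mm across, 18 mm high) of bolt 3's black lever, 53 mm out from its axis at the same height; travels with the lever. The bar between hub and end is 11 mm wide, 16 mm high, underside 110 mm above the table. At the end stop the lever points straight outward from the pot's middle; at 0 it lies 1.9 rad anticlockwise of that, partly over the cover.
- mug: upturned cream mug, 64x91x50 mm high, standing beyond the pot; origin under its middle; a bystander to leave alone
- small_pan: narrow open steel food pan, 108x176x65 mm high, standing to the left of the pot; origin under its middle; a bystander to leave alone
- small_glass: small empty tumbler, 48 mm across, 61 mm high, standing beyond the pot to the right; origin under its middle; a bystander to leave alone
- brush: grey dish brush, 269 mm long, 62 mm high, lying to the right of the pot; origin under its middle; a bystander to leave alone

How it is judged:
By the outcome, as a careful person would: the job done as asked, in the order asked, and still so for the second after the job is handed in, with the robot touching nothing.
It also fails if it takes over 61 s, if anything falls off the work surface, if the arm or the gripper's body presses on something with over 40 N, if the wrist force passes 120 N, or if a joint passes its speed limit or range.

### The arm

A 6-joint arm with a two-finger parallel gripper is mounted at the origin on a cart in front of the work surface, level with it; the furniture and walls round the work are solid. World frame = base frame: x ahead of the robot, y to its left, z up, the work surface at z = 0. Lengths are in m, angles in rad, forces in N, time in s.
With the tool pointing down it reaches from about 0.325 to 0.775 m from the base axis. Payload 5.5 kg.
Tool frame: the origin (TCP) lies midway between the tips of the shut fingers; the grasp point (between the pads) lies 19 mm behind it (tcp_to_grasp is the distance from the TCP to the grasp point, in m); x points along the fingers, z is the direction in which the jaws open and shut, and the axes are right-handed (so a half turn about x gives the same grasp; the last joint's range is limited). The gripper opens to 88 mm and grips with 3 to 60 N. Pads are 20 mm wide; open, the fingers measure 115 mm over their backs; the gripper's body (75 mm by 178 mm) begins 61 mm behind the grasp point.
Start: joints at [-1.286, 0.091, 1.231, -0, 1.82, -0.057], TCP at [0.201, -0.565, 0.223] pointing down, gripper open.
Joint ranges: [-2.87, 2.87], [-0.86, 2.18], [0.17, 2.46], [-1.51, 4.65], [0.06, 2.69], [-2.65, 2.65]. Speed limits (rad/s): [2.57, 2.57, 3.01, 3.14, 3.14, 3.14].

### API

Orientations are given as a rotation vector (axis times angle).
In Python, from bench import observe, snapshot, close_job, tcp_to_grasp gives the robot as it stands.
- The arm moves only by the shell command python3 -m creep 'ROWS' [OPENING] [FORCE]. ROWS is JSON, a list of rows, each a list of 4 numbers: the shift along the tool's x, y, z normalised to -1 to 1, where 1 is 0.05 m, then the turn about the tool's x normalised to -1 to 1, where 1 is 180 degrees. A call has 1 to 20 rows; each row shifts and turns the pose as measured when the row begins, along the tool's axes as they then stand; what a row does not reach is not made up. A row lasts 1/10 s, in which the tool goes at most 50 mm and 8.59 degrees, less where a joint would pass 70% of its speed; a pose out of reach is approached as far as the arm can. A call with a number of a shift or a turn outside -1 to 1 is refused whole. A call with a gripper value outside its range is refused whole. OPENING is the opening, from -1 (shut) to 1 (fully open), so that 0 is half open, set as the call begins (- or left out, the last holds). The fingers move at their own pace and stop on an object; FORCE is the grip in N (left out, the last holds). Time passes only in rows, so rows that do not move let the fingers close. It gives the time, the measured TCP pose, the force and the opening at its end, in the units of the state.
- observe(): the state, without advancing time (a new reading comes with each control period).
- snapshot(name): name is "side" or "top" or "wrist"; returns a dict with "img" (420x560x3 uint8, red, green, blue), "camera_matrix" (3x3 intrinsics, pixels), "eye" and "attitude" of the camera in the world. Camera axes: x right, y up, looking along -z (the intrinsics and any distortion apply to the point x, -y, -z); pixel columns grow to the right and rows downward; lengths in m; the calibration is good to about 2 mm. A picture is of the moment at which its call begins. There is no depth.
- close_job(): hands the job in, once; it reports no verdict.
The state is a dict: "time": time; "joints": joint angles; "qd": joint speeds; "tau": joint torques, N m; "tool_pos": TCP position; "orientation": TCP orientation; "wrist_force": force on the tool from outside, world axes, zero at the start; "torque": the same for the moment, N m; "opening": opening from 0.0 (shut) to 1.0 (fully open).
Only numpy, scipy, OpenCV 4.12 (cv2) and the standard library are available. Lean on these libraries where they do the work, as an engineer would, in place of code of your own. Each camera call takes 0.05 s, during which the arm holds its last target.

## Working session

There is one attempt and no reset: what is moved stays moved. The work goes in short steps, Python scripts to look and compute and a shell command to move; the robot and the scene stay as the last step left them, time stands still between calls to the robot, and variables do not carry over. Pictures are saved under pics/ and viewed, and the job is handed in when it is done.

```bash
ls; mkdir -p pics
cat > h.py <<'E'
import numpy as np, cv2
from bench import observe, snapshot
def snap(n,f):
    s=snapshot(n); cv2.imwrite('pics/'+f,s['img'][:,:,::-1]); np.savez('pics/'+f+'.npz',**{k:np.array(v) for k,v in s.items()}); return s
def load(f): return np.load('pics/'+f+'.npz')
def R_(s):
    a=np.array(s['attitude'],float)
    return a if a.shape==(3,3) else cv2.Rodrigues(a)[0]
def plane(s,u,v,z):
    K=np.array(s['camera_matrix']);d=np.linalg.inv(K)@[u,v,1]; d=R_(s)@[d[0],-d[1],-d[2]]
    e=np.array(s['eye']); return e+d*(z-e[2])/d[2]
def proj(s,p):
    c=R_(s).T@(np.array(p)-np.array(s['eye'])); q=np.array(s['camera_matrix'])@[c[0],-c[1],-c[2]]; return q[:2]/q[2]
E
python3 - <<'E'
from h import *
o=observe();print(o)
for n in('side','top'):
    s=snap(n,n+'0.png');print({k:v for k,v in s.items() if k!='img'})
E
```

```text
pics
{'time': 0.0, 'joints': array([-1.28570103e+00,  9.18386653e-02,  1.23186438e+00, -2.65065507e-05,
        1.81977437e+00, -5.66947976e-02]), 'qd': array([-0.00055631, -0.00228629, -0.00020452,  0.00055935, -0.00059798,
        0.00054241]), 'tau': array([-1.80727780e-03, -4.46463239e+01, -4.06439030e+01,  6.96444511e-02,
        2.94729613e-02, -9.62132594e-05]), 'tool_pos': array([ 0.20101674, -0.56502139,  0.2215311 ]), 'orientation': array([ 0.95500576,  1.35325814, -0.95309941]), 'wrist_force': array([-0.34053519,  0.00631964, -0.1149914 ]), 'torque': array([-0.03020237,  0.05176739, -0.02119425]), 'opening': 1.0000851687252408}
{'camera_matrix': array([[432.34642173,   0.        , 280.38180514],
       [  0.        , 432.34642173, 206.18412249],
       [  0.        ,   0.        ,   1.        ]]), 'eye': array([ 0.46275001, -0.75409457,  0.52577925]), 'attitude': array([ 1.06436762, -0.10237411, -0.1780657 ])}
{'camera_matrix': array([[474.8724561 ,   0.        , 282.50475892],
       [  0.        , 474.8724561 , 205.6259201 ],
       [  0.        ,   0.        ,   1.        ]]), 'eye': array([0.44955087, 0.039722  , 1.02202201]), 'attitude': array([ 0.13443164, -0.12944882, -1.58664345])}
```

View pics/top0.png

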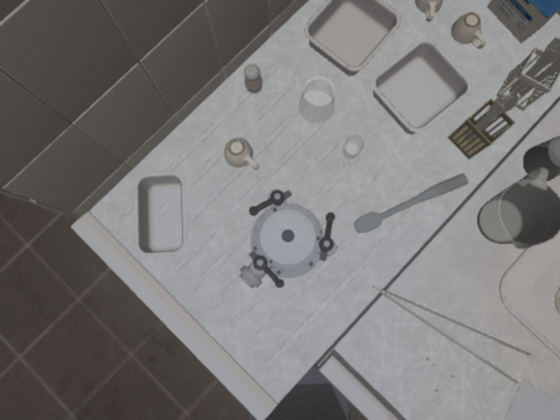

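View pics/side0.png

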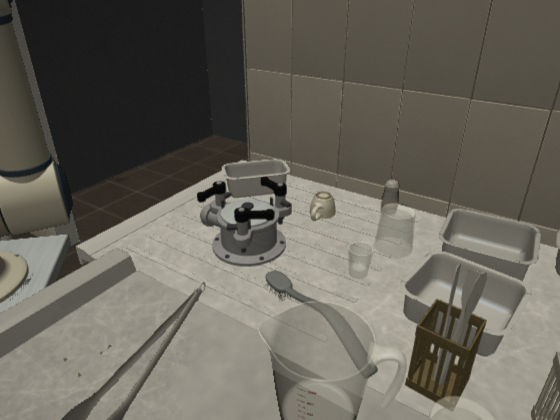

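The top view shows bolt 1 (above the pipe) with its hub at about (261,262) and lever end at (280,284). Bolt 2 is at (277,197) with its end at (254,211), and bolt 3 is at (326,244) with its end at (331,216). Next I'll measure these more precisely.

Run:
```python
from h import *
s=load('top0.png');im=s['img']
print(R_(s))
g=im[170:310,220:360].max(axis=2)
m=(g<62).astype(np.uint8)
n,l,st,c=cv2.connectedComponentsWithStats(m)
for i in range(1,n):
    if st[i,4]>25: print(st[i],c[i]+[220,170])
cv2.imwrite('pics/zoom0.png',cv2.resize(im[170:310,220:360,::-1],(600,600),interpolation=cv2.INTER_CUBIC))
cv2.imwrite('pics/zs0.png',cv2.resize(load('side0.png')['img'][140:270,170:310,::-1],(646,600),interpolation=cv2.INTER_CUBIC))
```

```text
[[-0.01951151  0.98579633 -0.16680797]
 [-0.99979806 -0.02004049 -0.00148833]
 [-0.00481011  0.16674524  0.98598828]]
[103  61   9  12  28] [327.10714286 236.28571429]
```

View pics/zoom0.png

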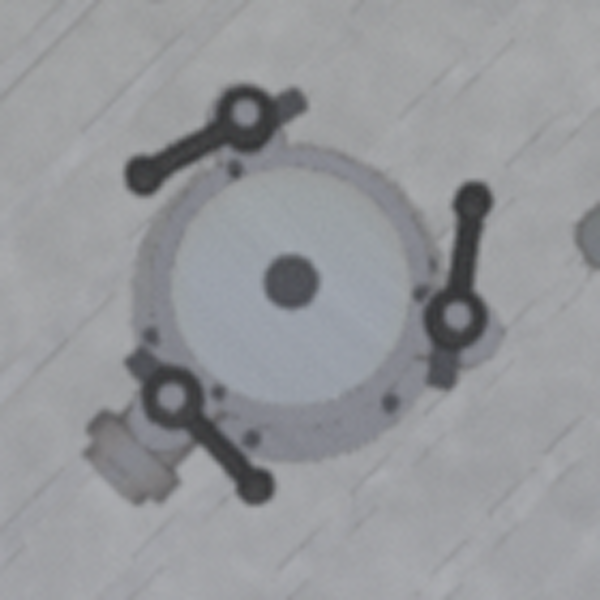

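View pics/zs0.png

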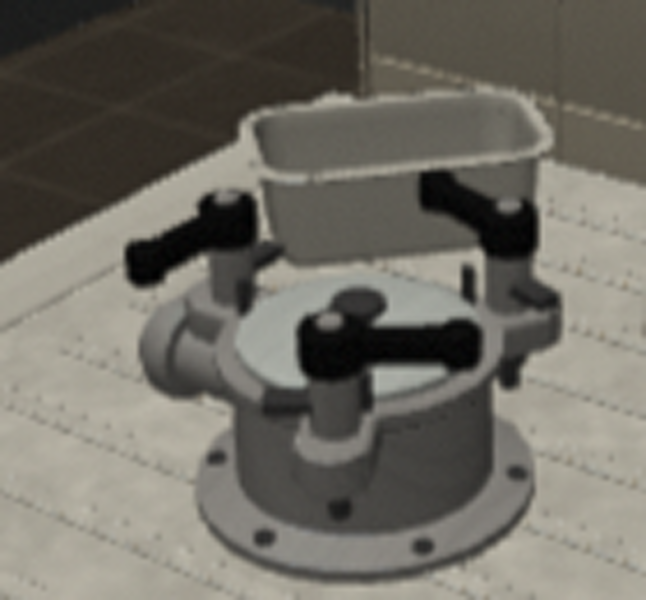

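Run:
```python
from h import *
s=load('top0.png')
P=lambda z,h:plane(s,220+(z[0]+.5)/4.2857-.5,170+(z[1]+.5)/4.2857-.5,h)
H=[P(z,.128) for z in((174,397),(246,118),(456,317))]
E=[P(z,.127) for z in((255,487),(144,175),(473,200))]
kn=P((291,282),.1); print('knob',kn,'mean hubs',np.mean(H,0))
c=np.mean(H,0)[:2]
for h,e in zip(H,E):
    r=h[:2]-c; d=e[:2]-h[:2]
    a=np.arctan2(*r[::-1]);b=np.arctan2(*d[::-1]); 
    print(h.round(4),e.round(4),'r',np.linalg.norm(r).round(4),'L',np.linalg.norm(d).round(4),'az',a.round(3),'lev',b.round(3),'bolt',1.9-((b-a)%(2*np.pi)))
for n in('top0.png','side0.png'):
  t=load(n); print([proj(t,h).round(1) for h in H],[proj(t,e).round(1) for e in E])
o=observe(); print(cv2.Rodrigues(o['orientation'])[0].round(3))
for n,u,v,z in(('mug',236,146,.05),('glass',354,143,.06),('panr',183,210,.065),('brush',365,224,.04),('panb',163,252,.065)): print(n,plane(s,u,v,z).round(3))
```

```text
knob [0.54647972 0.0324985  0.1       ] mean hubs [0.54609583 0.03223624 0.128     ]
[0.4942 0.0849 0.128 ] [0.4547 0.0502 0.127 ] r 0.074 L 0.0525 az 2.349 lev -2.421 bolt 0.38737860497053633
[0.6175 0.0513 0.128 ] [0.5928 0.0972 0.127 ] r 0.0739 L 0.0521 az 0.26 lev 2.065 bolt 0.09577848957963186
[ 0.5267 -0.0394  0.128 ] [ 0.5786 -0.0489  0.127 ] r 0.0743 L 0.0528 az -1.836 lev -0.18 bolt 0.2442736839279942
[array([260.2, 262.3]), array([277. , 197.2]), array([326. , 243.6])] [array([279.1, 283.3]), array([253.2, 210.5]), array([330. , 216.3])]
[array([218.5, 182.2]), array([278.5, 183.9]), array([240.5, 208.7])] [array([200.3, 191.5]), array([263.4, 176.3]), array([268.4, 208.8])]
[[-0.001  0.942  0.335]
 [ 0.002  0.335 -0.942]
 [-1.     0.    -0.002]]
mug [0.744 0.137 0.05 ]
glass [ 0.743 -0.112  0.06 ]
panr [0.607 0.245 0.065]
brush [ 0.573 -0.13   0.04 ]
panb [0.522 0.284 0.065]
```

```bash
python3 -m creep '[[0,0,0,0.036],[0,0,0,0.036],[0,0,0,0.036]]' -1 20
```

```text
time: 0.4
tool_pos: [0.2009, -0.5645, 0.2196]
orientation: [1.218, 1.21, -1.214]
wrist_force: [0.6, 0.8, 0.1]
opening: 0.763
```

```bash
cat > g.py <<'E'
# print state and, for a target world xyz, total shift in tool axes (units of 50 mm)
import sys
from h import *
o=observe(); R=cv2.Rodrigues(o['orientation'])[0]; p=o['tool_pos']
print('t %.2f'%o['time'],'p',p.round(4),'F',o['wrist_force'].round(1),'j6',o['joints'][5].round(2),'open',round(o['opening'],2)); print(R.round(3).tolist())
a=list(map(float,sys.argv[1:]))
while a:
    q=np.array(a[:3]);a=a[3:]; print(q,'shift',((R.T@(q-p))/.05).round(2)); p=q
E
python3 g.py .479 .026 .22
```

```text
t 0.40 p [ 0.2009 -0.5645  0.2196] F [0.6 0.8 0.1] j6 0.29 open 0.76
[[-0.001, 1.0, -0.008], [0.005, -0.008, -1.0], [-1.0, -0.002, -0.005]]
[0.479 0.026 0.22 ] shift [  0.04   5.47 -11.85]
```

```bash
python3 -m creep '[[0,0.39,-0.84,0],[0,0.39,-0.84,0],[0,0.39,-0.84,0],[0,0.39,-0.84,0],[0,0.39,-0.84,0],[0,0.39,-0.84,0],[0,0.39,-0.84,0],[0,0.39,-0.84,0],[0,0.39,-0.84,0],[0,0.39,-0.84,0],[0,0.39,-0.84,0],[0,0.39,-0.84,0],[0,0.39,-0.84,0],[0,0.39,-0.84,0]]'; python3 g.py .479 .026 .22
```

```text
time: 1.8
tool_pos: [0.487, 0.0392, 0.2155]
orientation: [1.234, 1.215, -1.225]
wrist_force: [0.2, -0.3, 0.7]
opening: 0.005
t 1.80 p [0.487  0.0392 0.2155] F [ 0.2 -0.3  0.7] j6 1.6 open 0.01
[[-0.007, 1.0, -0.023], [0.016, -0.023, -1.0], [-1.0, -0.008, -0.015]]
[0.479 0.026 0.22 ] shift [-0.09 -0.15  0.27]
```

```bash
python3 -m creep '[[-0.08,-0.15,0.27,0],[0,0,0,0],[0,0,0,0]]'; python3 g.py .479 .026 .12
python3 - <<'E'
from h import *
snap('top','top1.png');snap('side','side1.png')
E
```

```text
time: 2.1
tool_pos: [0.4796, 0.0322, 0.2165]
orientation: [1.225, 1.226, -1.219]
wrist_force: [0.2, 0.6, 0.3]
opening: 0.002
t 2.10 p [0.4796 0.0322 0.2165] F [0.2 0.6 0.3] j6 1.57 open 0.0
[[-0.013, 1.0, -0.012], [0.017, -0.012, -1.0], [-1.0, -0.013, -0.017]]
[0.479 0.026 0.12 ] shift [1.93 0.01 0.16]
```

View pics/side1.png

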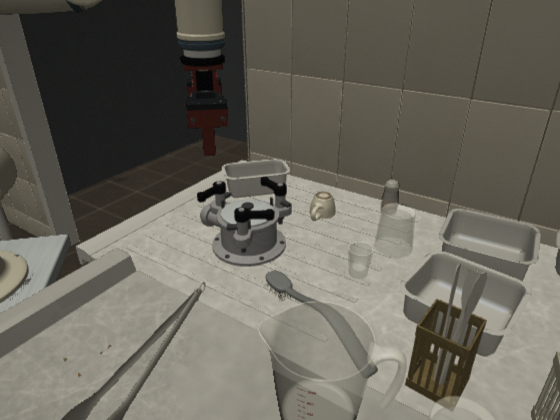

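Side view: the shut fingers hang above the pot with their tips near (209,152), and the levers haven't moved. I'll shift clear of lever 1 and go down.

```bash
python3 -m creep '[[0.4,0,0.2,0],[0.4,0,0,0],[0.4,0,0,0],[0.4,0,0,0],[0,0,0,0]]'; python3 g.py .479 .024 .106
python3 - <<'E'
from h import *
s=snap('top','top2.png');cv2.imwrite('pics/z2.png',cv2.resize(s['img'][170:310,220:360,::-1],(600,600),interpolation=cv2.INTER_CUBIC))
E
```

```text
time: 2.7
tool_pos: [0.4787, 0.0168, 0.136]
orientation: [1.237, 1.215, -1.225]
wrist_force: [-0.3, -0.0, -0.6]
opening: 0.007
t 2.70 p [0.4787 0.0168 0.136 ] F [-0.3 -0.  -0.6] j6 1.55 open 0.01
[[-0.006, 1.0, -0.025], [0.017, -0.025, -1.0], [-1.0, -0.007, -0.017]]
[0.479 0.024 0.106] shift [ 0.6   0.01 -0.13]
```

View pics/z2.png

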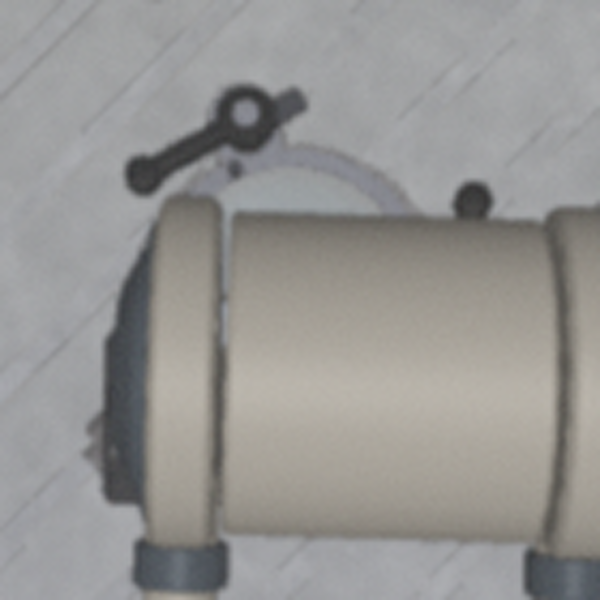

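Only the arm's forearm is in view; lever 2 is unchanged at (144,175) in the zoom.

```bash
python3 -m creep '[[0.3,0,0,0],[0.25,0,0,0],[0,0,0,0]]'; python3 g.py .4755 .038 .105 .4603 .047 .105 .4479 .063 .105 .4427 .0826 .105 .4449 .1007 .105
```

```text
time: 3.05
tool_pos: [0.4806, 0.0161, 0.1114]
orientation: [1.242, 1.208, -1.221]
wrist_force: [-1.0, 0.7, -0.1]
opening: 0.005
t 3.05 p [0.4806 0.0161 0.1114] F [-1.   0.7 -0.1] j6 1.55 open 0.0
[[0.001, 1.0, -0.028], [0.017, -0.028, -0.999], [-1.0, 0.0, -0.017]]
[0.4755 0.038  0.105 ] shift [ 0.14 -0.11 -0.43]
[0.4603 0.047  0.105 ] shift [ 0.   -0.31 -0.17]
[0.4479 0.063  0.105 ] shift [ 0.01 -0.26 -0.31]
[0.4427 0.0826 0.105 ] shift [ 0.01 -0.11 -0.39]
[0.4449 0.1007 0.105 ] shift [ 0.01  0.03 -0.36]
```

```bash
python3 -m creep '[[0.06,-0.05,-0.2,0],[0.05,-0.06,-0.2,0],[0,-0.15,-0.08,0],[0,-0.15,-0.08,0],[0,0,0,0]]'; python3 g.py  .4603 .047 .105 .4479 .063 .105 .4427 .0826 .105 .4449 .1007 .105
```

```text
time: 3.55
tool_pos: [0.4623, 0.0483, 0.1078]
orientation: [1.245, 1.203, -1.214]
wrist_force: [0.2, 0.2, 0.1]
opening: 0.006
t 3.55 p [0.4623 0.0483 0.1078] F [0.2 0.2 0.1] j6 1.62 open 0.01
[[0.009, 1.0, -0.026], [0.017, -0.027, -1.0], [-1.0, 0.009, -0.017]]
[0.4603 0.047  0.105 ] shift [ 0.06 -0.04  0.03]
[0.4479 0.063  0.105 ] shift [ 0.   -0.26 -0.31]
[0.4427 0.0826 0.105 ] shift [ 0.01 -0.11 -0.39]
[0.4449 0.1007 0.105 ] shift [ 0.01  0.03 -0.36]
```

```bash
python3 -m creep '[[0.04,-0.15,-0.14,0],[0,-0.13,-0.15,0],[0,-0.06,-0.2,0],[0,-0.05,-0.2,0]]'; python3 g.py .4427 .0826 .105 .4449 .1007 .105
```

```text
time: 3.95
tool_pos: [0.4434, 0.0841, 0.1073]
orientation: [1.246, 1.196, -1.214]
wrist_force: [2.2, -4.4, -0.0]
opening: 0.006
t 3.95 p [0.4434 0.0841 0.1073] F [ 2.2 -4.4 -0. ] j6 1.7 open 0.01
[[0.013, 1.0, -0.028], [0.014, -0.029, -0.999], [-1.0, 0.013, -0.014]]
[0.4427 0.0826 0.105 ] shift [ 0.05 -0.01  0.03]
[0.4449 0.1007 0.105 ] shift [ 0.01  0.03 -0.36]
```

Contact is confirmed (4.4 N against +y). I'll continue to the stop.

```bash
python3 -m creep '[[0.04,0.02,-0.14,0],[0,0.03,-0.12,0],[0,0.06,-0.08,0]]'; python3 g.py .4449 .1007 .105
```

```text
time: 4.25
tool_pos: [0.4481, 0.1031, 0.1054]
orientation: [1.243, 1.198, -1.216]
wrist_force: [-1.2, -3.4, 1.6]
opening: 0.004
t 4.25 p [0.4481 0.1031 0.1054] F [-1.2 -3.4  1.6] j6 1.74 open 0.0
[[0.01, 1.0, -0.027], [0.012, -0.027, -1.0], [-1.0, 0.01, -0.013]]
[0.4449 0.1007 0.105 ] shift [ 0.01 -0.06  0.05]
```

```bash
python3 -m creep '[[0,0.05,-0.05,0],[0,0.05,-0.05,0]]'; python3 g.py ; python3 -m creep '[[0,0.05,-0.05,0],[0,0.05,-0.05,0]]'; python3 g.py
```

```text
time: 4.45
tool_pos: [0.4491, 0.1043, 0.1053]
orientation: [1.23, 1.199, -1.232]
wrist_force: [-17.2, -17.2, 12.6]
opening: 0.004
t 4.45 p [0.4491 0.1043 0.1053] F [-17.2 -17.2  12.6] j6 1.75 open 0.0
[[-0.003, 1.0, -0.029], [0.002, -0.029, -1.0], [-1.0, -0.003, -0.002]]
time: 4.65
tool_pos: [0.4488, 0.104, 0.1057]
orientation: [1.216, 1.2, -1.252]
wrist_force: [-14.4, -13.4, 9.8]
opening: 0.005
t 4.65 p [0.4488 0.104  0.1057] F [-14.4 -13.4   9.8] j6 1.76 open 0.0
[[-0.02, 0.999, -0.032], [-0.01, -0.032, -0.999], [-1.0, -0.019, 0.011]]
```

A stop force of about 24 N with no further motion means bolt 1 has reached its end stop. I'll back off, rise and check.

```bash
python3 -m creep '[[0,-0.2,0.2,0],[0,-0.1,0.1,0],[-0.4,0,0,0],[-0.5,0,0,0],[-0.4,0,0,0],[0,0,0,0]]'; python3 g.py .5676 .0999 .16
python3 - <<'E'
from h import *
s=snap('side','side3.png');cv2.imwrite('pics/zs3.png',cv2.resize(s['img'][140:270,170:310,::-1],(646,600),interpolation=cv2.INTER_CUBIC))
s=snap('top','top3.png');cv2.imwrite('pics/z3.png',cv2.resize(s['img'][170:310,220:360,::-1],(600,600),interpolation=cv2.INTER_CUBIC))
c=np.array([.5462,.0323])
for a,l in((2.351,2.351),):
    ax=c+.075*np.array([np.cos(a),np.sin(a)]); e=ax+.053*np.array([np.cos(l),np.sin(l)])
    p=proj(load('side3.png'),[*e,.118]); print(e,p,(p-[170,140])*4.615)
E
```

```text
time: 5.25
tool_pos: [0.434, 0.0932, 0.1707]
orientation: [1.217, 1.211, -1.252]
wrist_force: [-1.2, -0.2, -0.2]
opening: 0.003
t 5.25 p [0.434  0.0932 0.1707] F [-1.2 -0.2 -0.2] j6 1.74 open 0.0
[[-0.026, 0.999, -0.03], [-0.003, -0.03, -1.0], [-1.0, -0.026, 0.003]]
[0.5676 0.0999 0.16  ] shift [ 0.14  2.67 -0.22]
[0.4561617 0.1232786] [200.17469751 180.36462826] [139.25622901 186.2827594 ]
```

View pics/zs3.png

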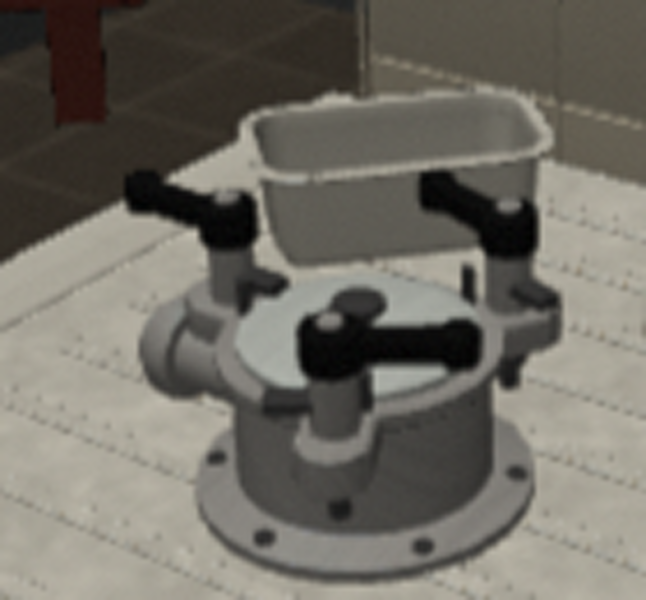

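View pics/z3.png

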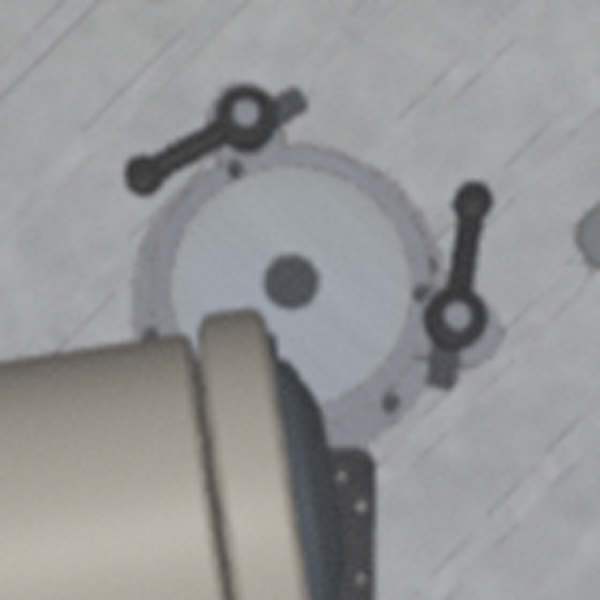

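Side zoom: lever 1 now points outward over the pipe with its end at (144,190), against a predicted (139,186) at the stop. Levers 2 and 3 are unchanged. Now for bolt 2.

```bash
python3 -m creep '[[0,0.6,0.06,0],[0,0.6,0.06,0],[0,0.6,0.06,0],[0,0.6,0.06,0],[0,0,0,0],[0,0,0,0]]'; python3 g.py .5660 .0740 .16 .566 .074 .105
```

```text
time: 5.95
tool_pos: [0.5529, 0.0783, 0.1518]
orientation: [1.207, 1.227, -1.264]
wrist_force: [-0.3, 0.4, -0.2]
opening: 0.007
t 5.95 p [0.5529 0.0783 0.1518] F [-0.3  0.4 -0.2] j6 1.68 open 0.01
[[-0.044, 0.999, -0.028], [-0.002, -0.028, -1.0], [-0.999, -0.044, 0.003]]
[0.566 0.074 0.16 ] shift [-0.18  0.26  0.08]
[0.566 0.074 0.105] shift [ 1.1   0.05 -0.  ]
```

```bash
python3 -m creep '[[0.25,0.2,0.05,0],[0.3,0.05,0.04,0],[0.25,0,0,0],[0.1,0,0,0],[0,0,0,0]]'; python3 g.py .5766 .08 .105 .5931 .0953 .105 .6122 .1019 .105 .6324 .1004 .105 .6485 .0928 .105 .6536 .0841 .105
```

```text
time: 6.45
tool_pos: [0.5604, 0.0737, 0.1]
orientation: [1.204, 1.23, -1.266]
wrist_force: [0.4, 1.2, -0.3]
opening: 0.007
t 6.45 p [0.5604 0.0737 0.1   ] F [ 0.4  1.2 -0.3] j6 1.67 open 0.01
[[-0.048, 0.998, -0.027], [-0.001, -0.027, -1.0], [-0.999, -0.048, 0.003]]
[0.5766 0.08   0.105 ] shift [-0.12  0.32 -0.13]
[0.5931 0.0953 0.105 ] shift [-0.02  0.32 -0.31]
[0.6122 0.1019 0.105 ] shift [-0.02  0.38 -0.14]
[0.6324 0.1004 0.105 ] shift [-0.02  0.4   0.02]
[0.6485 0.0928 0.105 ] shift [-0.02  0.33  0.14]
[0.6536 0.0841 0.105 ] shift [-0.    0.11  0.17]
```

```bash
python3 -m creep '[[-0.12,0.16,-0.06,0],[0,0.16,-0.07,0],[-0.02,0.16,-0.15,0],[-0.02,0.16,-0.15,0],[0,0,0,0]]'; python3 g.py .5931 .0953 .106 .6122 .1019 .106 .6324 .1004 .106 .6485 .0928 .106 .6536 .0841 .106
```

```text
time: 6.95
tool_pos: [0.5959, 0.0945, 0.1087]
orientation: [1.204, 1.227, -1.267]
wrist_force: [-0.6, 0.2, 0.3]
opening: 0.007
t 6.95 p [0.5959 0.0945 0.1087] F [-0.6  0.2  0.3] j6 1.7 open 0.01
[[-0.047, 0.998, -0.028], [-0.004, -0.028, -1.0], [-0.999, -0.047, 0.005]]
[0.5931 0.0953 0.106 ] shift [ 0.06 -0.05 -0.02]
[0.6122 0.1019 0.106 ] shift [-0.02  0.38 -0.14]
[0.6324 0.1004 0.106 ] shift [-0.02  0.4   0.02]
[0.6485 0.0928 0.106 ] shift [-0.01  0.33  0.14]
[0.6536 0.0841 0.106 ] shift [-0.    0.11  0.17]
```

```bash
python3 -m creep '[[0.04,0.16,-0.08,0],[-0.01,0.18,-0.07,0],[-0.01,0.2,0.01,0],[-0.01,0.2,0.02,0]]'; python3 g.py .6324 .1004 .106 .6485 .0928 .106 .6536 .0841 .106
```

```text
time: 7.35
tool_pos: [0.6328, 0.0994, 0.1067]
orientation: [1.199, 1.229, -1.272]
wrist_force: [-7.6, -5.5, 1.8]
opening: 0.004
t 7.35 p [0.6328 0.0994 0.1067] F [-7.6 -5.5  1.8] j6 1.7 open 0.0
[[-0.052, 0.998, -0.028], [-0.007, -0.028, -1.0], [-0.999, -0.052, 0.008]]
[0.6324 0.1004 0.106 ] shift [ 0.01 -0.01 -0.02]
[0.6485 0.0928 0.106 ] shift [-0.02  0.33  0.14]
[0.6536 0.0841 0.106 ] shift [-0.    0.11  0.17]
```

Run:
```python
from h import *
s=snap('side','side4.png');cv2.imwrite('pics/zs4.png',cv2.resize(s['img'][130:260,190:330,::-1],(646,600),interpolation=cv2.INTER_CUBIC))
print(observe()['wrist_force'])
```

```text
[-3.95190298 -1.59116727 -0.85799203]
```

View pics/zs4.png

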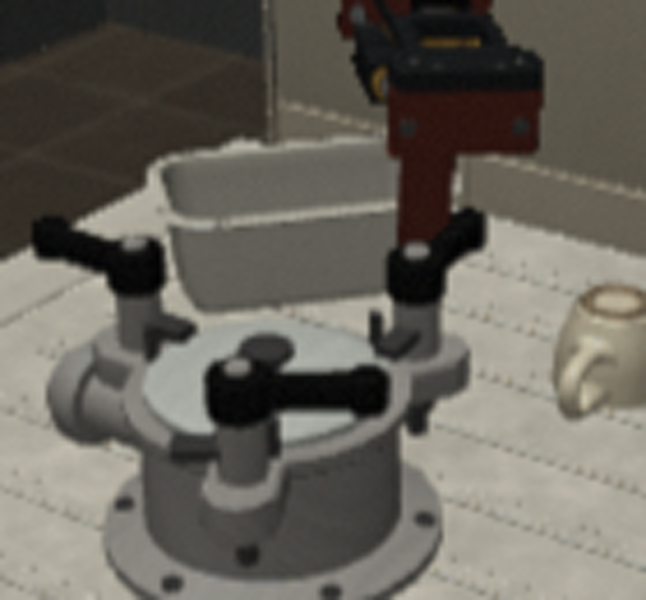

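Side zoom: the fingers are behind lever 2's bar at (425,210) and its end is at (470,230), turned as planned. Continuing.

```bash
python3 -m creep '[[0,0.17,0.06,0],[0,0.15,0.08,0],[0,0.08,0.1,0]]'; python3 g.py .6536 .0841 .106
```

```text
time: 7.7
tool_pos: [0.6533, 0.088, 0.1052]
orientation: [1.198, 1.234, -1.273]
wrist_force: [-2.4, 0.9, 0.9]
opening: 0.003
t 7.70 p [0.6533 0.088  0.1052] F [-2.4  0.9  0.9] j6 1.68 open 0.0
[[-0.056, 0.998, -0.027], [-0.004, -0.027, -1.0], [-0.998, -0.056, 0.006]]
[0.6536 0.0841 0.106 ] shift [-0.02  0.01  0.08]
```

Now push along the tangent (mostly -y).

```bash
python3 -m creep '[[0,0,0.08,0],[0,0,0.08,0]]'; python3 g.py; python3 -m creep '[[0,-0.01,0.07,0],[0,-0.01,0.07,0]]'; python3 g.py
```

```text
time: 7.9
tool_pos: [0.6546, 0.0812, 0.1054]
orientation: [1.201, 1.234, -1.268]
wrist_force: [-0.8, 4.2, 0.2]
opening: 0.008
t 7.90 p [0.6546 0.0812 0.1054] F [-0.8  4.2  0.2] j6 1.67 open 0.01
[[-0.052, 0.998, -0.025], [-0.002, -0.025, -1.0], [-0.999, -0.052, 0.003]]
time: 8.1
tool_pos: [0.6532, 0.078, 0.1057]
orientation: [1.204, 1.241, -1.261]
wrist_force: [-2.3, 11.3, 0.2]
opening: 0.006
t 8.10 p [0.6532 0.078  0.1057] F [-2.3 11.3  0.2] j6 1.66 open 0.01
[[-0.052, 0.998, -0.022], [0.006, -0.022, -1.0], [-0.999, -0.052, -0.005]]
```

```bash
python3 -m creep '[[0,0,0.08,0],[0,0,0.08,0]]'; python3 g.py; python3 -m creep '[[0,0,0.09,0],[0,0,0.09,0]]'; python3 g.py
```

```text
time: 8.3
tool_pos: [0.6515, 0.076, 0.1059]
orientation: [1.207, 1.253, -1.253]
wrist_force: [0.6, 13.7, -0.9]
opening: 0.002
t 8.30 p [0.6515 0.076  0.1059] F [ 0.6 13.7 -0.9] j6 1.64 open 0.0
[[-0.053, 0.998, -0.016], [0.016, -0.015, -1.0], [-0.998, -0.054, -0.015]]
time: 8.5
tool_pos: [0.6512, 0.076, 0.1061]
orientation: [1.212, 1.266, -1.238]
wrist_force: [1.5, 16.0, -1.8]
opening: 0.009
t 8.50 p [0.6512 0.076  0.1061] F [ 1.5 16.  -1.8] j6 1.63 open 0.01
[[-0.051, 0.999, -0.008], [0.03, -0.007, -1.0], [-0.998, -0.051, -0.03]]
```

```bash
python3 -m creep '[[0,0,-0.25,0],[0,0,-0.2,0],[-0.4,0,0,0],[-0.5,0,0,0],[-0.5,0,0,0],[0,0,0,0]]'; python3 g.py .59 0 .16
python3 - <<'E'
from h import *
s=snap('side','side5.png');cv2.imwrite('pics/zs5.png',cv2.resize(s['img'][140:270,170:310,::-1],(646,600),interpolation=cv2.INTER_CUBIC))
s=snap('top','top5.png');cv2.imwrite('pics/z5.png',cv2.resize(s['img'][170:310,220:360,::-1],(600,600),interpolation=cv2.INTER_CUBIC))
c=np.array([.5462,.0323])
for a in(2.351,.256,-1.838):
    u=np.array([np.cos(a),np.sin(a)])
    for n,o in(('side',(170,140)),('top',(220,170))):
        k=600/130 if n=='side' else 600/140
        for r,z in((.075,.128),(.128,.127)):
            p=proj(load(n+'5.png'),[*(c+r*u),z]); print(n,r,((p-o)*k).round(),end=' ')
    print()
E
```

```text
time: 9.1
tool_pos: [0.6543, 0.0972, 0.1784]
orientation: [1.209, 1.261, -1.241]
wrist_force: [-0.7, -0.8, 1.0]
opening: 0.007
t 9.10 p [0.6543 0.0972 0.1784] F [-0.7 -0.8  1. ] j6 1.67 open 0.01
[[-0.051, 0.999, -0.009], [0.025, -0.008, -1.0], [-0.998, -0.051, -0.025]]
[0.59 0.   0.16] shift [ 0.38 -1.25  1.96]
side 0.075 [222. 194.] side 0.128 [138. 169.] top 0.075 [171. 397.] top 0.128 [ 85. 485.] 
side 0.075 [504. 202.] side 0.128 [606. 182.] top 0.075 [244. 114.] top 0.128 [213.   3.] 
side 0.075 [325. 318.] side 0.128 [304. 387.] top 0.075 [456. 316.] top 0.128 [573. 346.]
```

View pics/zs5.png

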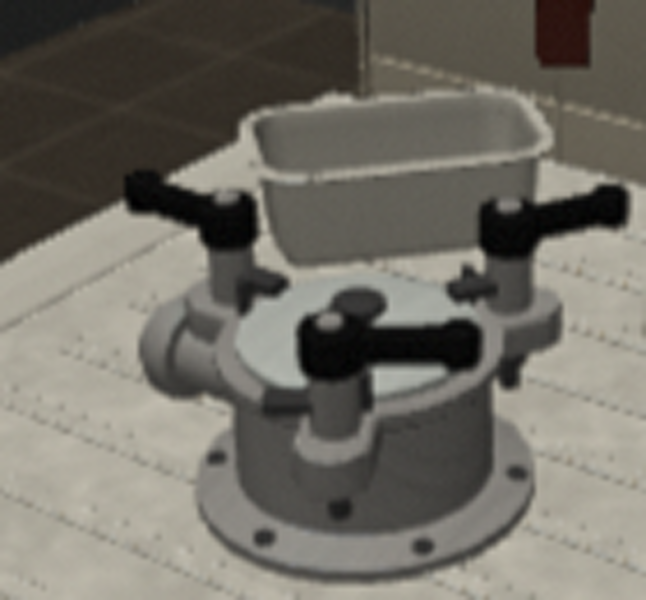

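View pics/z5.png

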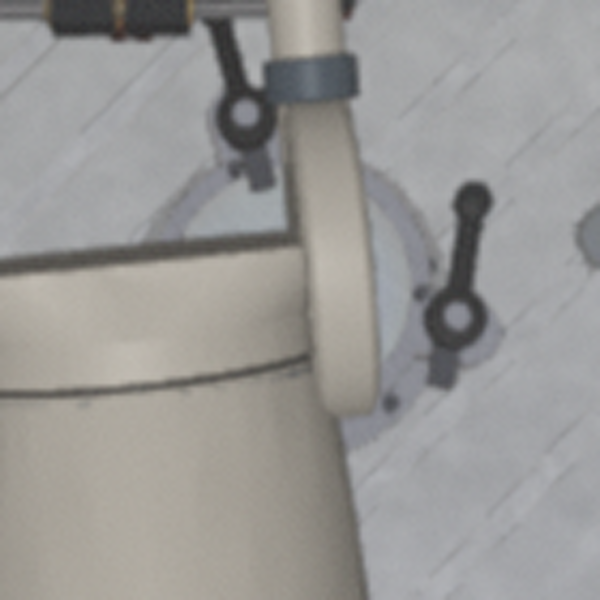

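Lever 2 points outward: side end at (612,190) against a predicted (606,182), and the top-view direction matches. Lever 3 is unchanged. Now for bolt 3.

```bash
python3 -m creep '[[0,-0.35,0.5,0],[0,-0.35,0.5,0],[0,-0.35,0.5,0],[0,-0.35,0.5,0],[0,0,0,0],[0,0,0,0]]'; python3 g.py .579 -.012 .16 .579 -.012 .105
```

```text
time: 9.8
tool_pos: [0.5757, -0.0051, 0.1609]
orientation: [1.196, 1.278, -1.26]
wrist_force: [-1.3, -0.2, -0.6]
opening: 0.005
t 9.80 p [ 0.5757 -0.0051  0.1609] F [-1.3 -0.2 -0.6] j6 1.5 open 0.0
[[-0.075, 0.997, -0.009], [0.024, -0.008, -1.0], [-0.997, -0.075, -0.023]]
[ 0.579 -0.012  0.16 ] shift [0.01 0.07 0.14]
[ 0.579 -0.012  0.105] shift [1.1  0.08 0.03]
```

```bash
python3 -m creep '[[0.25,0.08,0,0],[0.3,0.05,0,0],[0.25,0,0,0],[0.1,0,0,0],[0,0,0,0]]'; python3 g.py .5748 -.0262 .106 .5766 -.045 .106 .5703 -.064 .106 .5575 -.0792 .106 .5445 -.0866 .106 .5374 -.0888 .106
```

```text
time: 10.3
tool_pos: [0.5788, -0.0008, 0.1065]
orientation: [1.191, 1.285, -1.262]
wrist_force: [-0.5, -0.3, 0.7]
opening: 0.004
t 10.30 p [ 0.5788 -0.0008  0.1065] F [-0.5 -0.3  0.7] j6 1.51 open 0.0
[[-0.082, 0.997, -0.006], [0.024, -0.004, -1.0], [-0.996, -0.082, -0.024]]
[ 0.5748 -0.0262  0.106 ] shift [ 0.   -0.08  0.51]
[ 0.5766 -0.045   0.106 ] shift [-0.01  0.04  0.38]
[ 0.5703 -0.064   0.106 ] shift [ 0.   -0.12  0.38]
[ 0.5575 -0.0792  0.106 ] shift [ 0.01 -0.25  0.31]
[ 0.5445 -0.0866  0.106 ] shift [ 0.02 -0.26  0.15]
[ 0.5374 -0.0888  0.106 ] shift [ 0.01 -0.14  0.04]
```

```bash
python3 -m creep '[[0,-0.04,0.22,0],[0,-0.03,0.22,0],[0,0.03,0.2,0],[0,0,0.2,0],[0,0,0,0]]'; python3 g.py .5766 -.045 .106 .5703 -.064 .106 .5575 -.0792 .106 .5445 -.0866 .106 .5374 -.0888 .106
python3 - <<'E'
from h import *
s=snap('side','side6.png');cv2.imwrite('pics/zs6.png',cv2.resize(s['img'][130:270,190:330,::-1],(600,600),interpolation=cv2.INTER_CUBIC))
E
```

```text
time: 10.8
tool_pos: [0.5765, -0.0455, 0.1067]
orientation: [1.192, 1.286, -1.259]
wrist_force: [-0.0, 0.6, 0.4]
opening: 0.004
t 10.80 p [ 0.5765 -0.0455  0.1067] F [-0.   0.6  0.4] j6 1.43 open 0.0
[[-0.081, 0.997, -0.005], [0.026, -0.003, -1.0], [-0.996, -0.081, -0.026]]
[ 0.5766 -0.045   0.106 ] shift [ 0.01  0.   -0.01]
[ 0.5703 -0.064   0.106 ] shift [ 0.   -0.12  0.38]
[ 0.5575 -0.0792  0.106 ] shift [ 0.01 -0.25  0.31]
[ 0.5445 -0.0866  0.106 ] shift [ 0.02 -0.26  0.15]
[ 0.5374 -0.0888  0.106 ] shift [ 0.01 -0.14  0.04]
```

View pics/zs6.png

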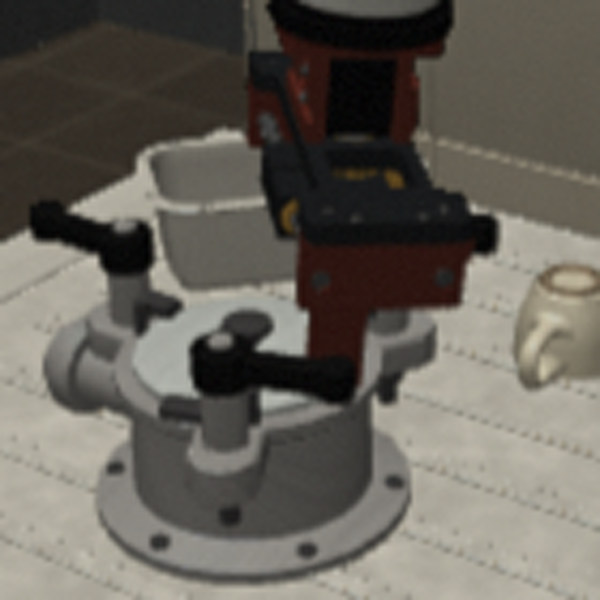

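The fingers are behind lever 3, whose end is at (340,378) and starting to swing. Continuing.

```bash
python3 -m creep '[[0,-0.05,0.2,0],[0,-0.08,0.18,0],[0,-0.12,0.16,0],[0,-0.13,0.14,0]]'; python3 g.py .5575 -.0792 .106 .5445 -.0866 .106 .5374 -.0888 .106
```

```text
time: 11.25
tool_pos: [0.5568, -0.0756, 0.1073]
orientation: [1.196, 1.296, -1.251]
wrist_force: [-2.2, 14.6, -2.1]
opening: 0.005
t 11.25 p [ 0.5568 -0.0756  0.1073] F [-2.2 14.6 -2.1] j6 1.36 open 0.0
[[-0.081, 0.997, -0.001], [0.036, 0.002, -0.999], [-0.996, -0.081, -0.036]]
[ 0.5575 -0.0792  0.106 ] shift [0.02 0.02 0.07]
[ 0.5445 -0.0866  0.106 ] shift [ 0.02 -0.26  0.15]
[ 0.5374 -0.0888  0.106 ] shift [ 0.01 -0.14  0.04]
```

```bash
python3 -m creep '[[0,-0.14,0.06,0],[0,-0.14,0.06,0]]'; python3 g.py; python3 -m creep '[[0,-0.12,0.03,0],[0,-0.1,0,0]]';  python3 g.py .5374 -.0888 .106
```

```text
time: 11.45
tool_pos: [0.5422, -0.0802, 0.1076]
orientation: [1.198, 1.3, -1.247]
wrist_force: [3.8, 6.1, -2.5]
opening: 0.006
t 11.45 p [ 0.5422 -0.0802  0.1076] F [ 3.8  6.1 -2.5] j6 1.35 open 0.01
[[-0.08, 0.997, 0.001], [0.04, 0.004, -0.999], [-0.996, -0.08, -0.041]]
time: 11.65
tool_pos: [0.5342, -0.0825, 0.1088]
orientation: [1.203, 1.291, -1.239]
wrist_force: [21.8, 2.9, -11.2]
opening: 0.004
t 11.65 p [ 0.5342 -0.0825  0.1088] F [ 21.8   2.9 -11.2] j6 1.34 open 0.0
[[-0.069, 0.998, 0.001], [0.04, 0.004, -0.999], [-0.997, -0.069, -0.04]]
[ 0.5374 -0.0888  0.106 ] shift [0.05 0.07 0.13]
```

```bash
python3 -m creep '[[0,-0.06,0,0],[0,-0.06,0,0]]';  python3 g.py ; python3 -m creep '[[0,-0.07,0,0],[0,-0.07,0,0]]';  python3 g.py
```

```text
time: 11.85
tool_pos: [0.5344, -0.0833, 0.1092]
orientation: [1.211, 1.277, -1.226]
wrist_force: [14.0, 2.5, -7.2]
opening: 0.003
t 11.85 p [ 0.5344 -0.0833  0.1092] F [14.   2.5 -7.2] j6 1.34 open 0.0
[[-0.051, 0.999, 0.002], [0.039, 0.004, -0.999], [-0.998, -0.051, -0.039]]
time: 12.05
tool_pos: [0.5344, -0.0836, 0.1096]
orientation: [1.22, 1.262, -1.211]
wrist_force: [17.4, 2.5, -8.7]
opening: 0.008
t 12.05 p [ 0.5344 -0.0836  0.1096] F [17.4  2.5 -8.7] j6 1.33 open 0.01
[[-0.031, 1.0, 0.003], [0.038, 0.004, -0.999], [-0.999, -0.031, -0.038]]
```

It's at the stop. I'll back off, rise and clear the view.

```bash
python3 -m creep '[[0,0.25,0,0],[0,0.2,0,0],[-0.4,0,0,0],[-0.6,0,0,0],[-0.7,0,0,0],[-0.6,0,0,0],[0,-0.4,0.8,0],[0,-0.4,0.8,0],[0,-0.4,0.8,0],[0,-0.4,0.8,0],[0,-0.4,0.8,0],[0,-0.4,0.8,0],[0,-0.4,0.8,0],[0,-0.4,0.8,0],[0,0,0,0],[0,0,0,0]]'; python3 g.py
python3 - <<'E'
from h import *
s=snap('side','side7.png');cv2.imwrite('pics/zs7.png',cv2.resize(s['img'][140:270,170:310,::-1],(646,600),interpolation=cv2.INTER_CUBIC))
s=snap('top','top7.png');cv2.imwrite('pics/z7.png',cv2.resize(s['img'][160:310,210:360,::-1],(600,600),interpolation=cv2.INTER_CUBIC))
E
```

```text
time: 13.65
tool_pos: [0.3882, -0.4299, 0.2276]
orientation: [1.208, 1.253, -1.232]
wrist_force: [-0.1, 0.2, 0.9]
opening: 0.003
t 13.65 p [ 0.3882 -0.4299  0.2276] F [-0.1  0.2  0.9] j6 0.69 open 0.0
[[-0.041, 0.999, -0.004], [0.021, -0.003, -1.0], [-0.999, -0.041, -0.021]]
```

View pics/top7.png

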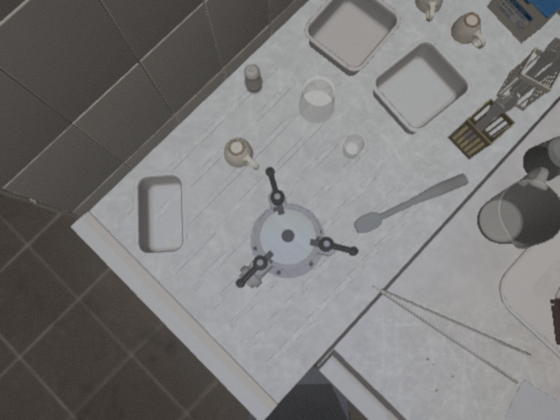

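View pics/z7.png

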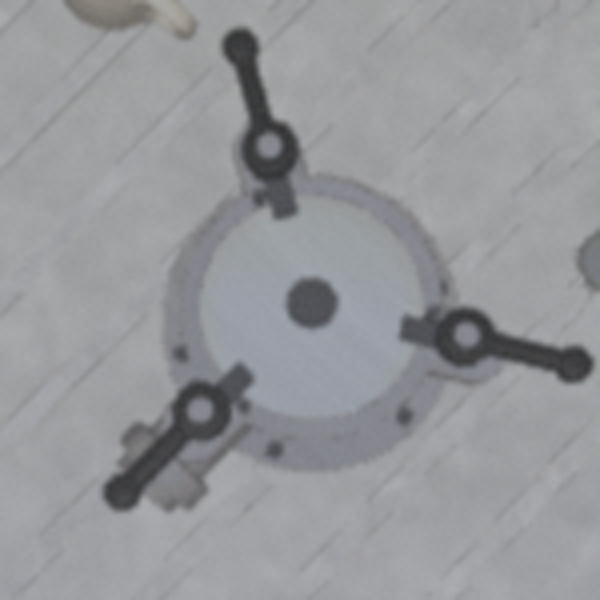

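View pics/zs7.png

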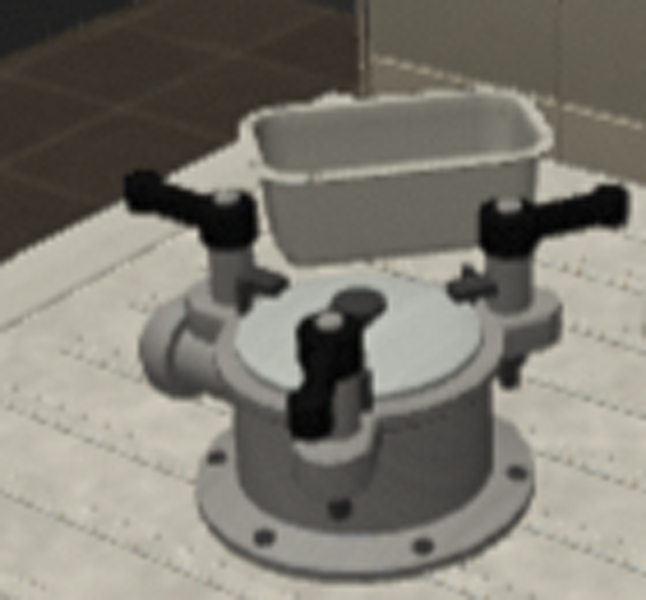

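The clear top zoom (4x) shows hubs at (202,410), (269,148), (466,336) and ends at (122,492), (240,46), (574,365), so all three point outward. Bystanders look unmoved. I'll put numbers on both.

Run:
```python
from h import *
s=load('top7.png')
P=lambda z,h:plane(s,210+(z[0]+.5)/4-.5,160+(z[1]+.5)/4-.5,h)
H=[P(z,.128) for z in((202,410),(269,148),(466,336))];E=[P(z,.127) for z in((122,492),(240,46),(574,365))]
c=np.mean(H,0)[:2]
for h,e,a in zip(H,E,(2.351,.256,-1.838)):
    d=e[:2]-h[:2];b=np.arctan2(d[1],d[0]); print('L',np.linalg.norm(d).round(4),'bolt',(1.9-(b-a)).round(3))
a,b=load('top0.png')['img'].astype(int),s['img'].astype(int)
D=(abs(a-b).max(2)>40); D[150:310,225:365]=0; ys,xs=np.nonzero(D); print(len(xs), (xs.min(),xs.max(),ys.min(),ys.max()) if len(xs) else '')
```

```text
L 0.0529 bolt 1.902
L 0.0524 bolt 1.902
L 0.0524 bolt 1.914
321 (np.int64(550), np.int64(559), np.int64(298), np.int64(344))
```

All three bolts read about 1.90. The only other change in the picture is the gripper itself at the right edge, so I'm handing in.

```bash
python3 -c "
from bench import close_job
print(close_job())"
```

```text
the job is handed in; nothing more can be done
None
```

I tightened bolts 1, 2 and 3 in that order by pushing each lever clockwise with the shut fingers. Each was pushed until it stopped moving against a firm push of about 16–27 N, and the job was handed in at about 13.8 s.

- **Bolt angles:** the last top picture gave 1.90, 1.90 and 1.91 rad against the 1.90 end stop, accurate to roughly 0.03 rad. The side view also shows all three levers pointing outward.
- **Bystanders:** comparing the first and last top pictures away from the pot, the only change was at the right edge, where the gripper now is. The dishes and brush did not move.
- **Robot at hand-in:** it was clear of everything, and no check failed. The tool tilted by a few degrees while pushing, which did no harm.

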